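# Extend the desk lamp boom to its next button hole

### The job

The desk lamp's light bar does not reach over the notebook. Squeeze in the two sprung buttons on its telescopic boom, slide the boom out until both buttons pop fully through the next pair of holes, and let go. Slide slowly and feel for the click: never pull on the locked buttons with more than about 20 N; and leave the other things on the desk where they stand.

Things in the scene. Friction and masses are not known exactly. Their poses are not given: they have to be found in the camera images.
- lamp: Desk lamp: heavy 150 mm square foot fixed to the desk, origin under its centre; 29 mm post and a horizontal boom from the post's top. Its y axis points along the boom, away from the post (the way out), x across the boom, z up. The inner tube of the boom is fixed to the post; the outer tube (sleeve) slides on it and carries the light bar. Nothing stands above the boom.
- buttons (a point): Fixed point on the boom's centreline midway between the two sprung buttons, 170 mm above the desk, 150 mm from the post's axis; axes as lamp. The domed steel buttons, 12 mm across, sit on the inner tube and stick out level to both sides (+x and -x) through holes in the sleeve: 39 mm over both domes when out, 26 mm when pressed flush with the sleeve.
- old_holes (a point): Point on the sleeve's centreline midway between the holes the buttons sit in at the start; moves with the sleeve; axes as lamp. Sleeve: aluminium, 26 mm wide, 30 mm high, wall 2.5 mm, from 104 mm behind this point (-y, towards the post) to 80 mm ahead. Holes are 13 mm square. The only other pair lies 46 to 70 mm behind this point (it differs from lamp to lamp).
- sleeve (a joint): How far the sleeve has slid out, in m: 0 at the start, growing outwards; stops at -0.02 and 0.095. The next holes meet the buttons somewhere from 0.046 to 0.07. A pinch across the boom at the buttons presses both flush and clamps the sleeve too; sliding then pushes them under the wall (up to about 15 N along the boom in the first 8 mm, after that about 4 N), until they pop out and lock it.
- button_far (a joint): How far the button on the +x side of the boom is pressed in, in m: 0 fully out, 0.0065 flush with the sleeve, about 0.009 when under the sleeve's wall. Its spring takes about 1 N to start and 2 N at flush.
- light_bar (a point): Centre of the light bar, 270 mm long across the boom, 32 mm wide, 20 mm high, fixed on the outer end of the sleeve 112 mm ahead of old_holes; moves with the sleeve.
- button_near (a joint): The same for the button on the -x side of the boom.
- thermos_mid (a point): Bystander: middle of a black flask, 64 mm across and 200 mm high, upright, 100 mm above the desk.
- mouse_mid (a point): Bystander: middle of a black computer mouse, 105 x 60 x 33 mm.
- mug_mid (a point): Bystander: middle of a white mug, 80 mm across, 90 mm high.

How it is judged:
By the outcome, as a careful person would: the job done as asked, in the order asked, and still so for the second after the job is handed in, with the robot touching nothing.
It also fails if it takes over 35 s, if anything falls off the work surface, if the arm or the gripper's body presses on something with over 40 N, if the wrist force passes 120 N, or if a joint passes its speed limit or range.

### The arm

A 6-joint arm with a two-finger parallel gripper is mounted at the origin on the work surface. World frame = base frame: x ahead of the robot, y to its left, z up, the work surface at z = 0. Lengths are in mm, angles in degrees, forces in N, time in s.
With the tool pointing down it reaches from about 350 to 850 mm from the base axis. Payload 8.1 kg.
Tool frame: the origin (TCP) lies between the finger pads; the fingertips stand 17 mm ahead of it and the grasp point (between the pads) lies 2 mm behind it; z points along the fingers, y is the line along which they close (so a half turn about z gives the same grasp; the last joint's range is limited). The gripper opens to 85 mm and grips with 20 to 120 N. Pads are 22 mm wide; open, the fingers measure 114 mm over their backs; the gripper's body (76 mm by 85 mm) begins 54 mm behind the grasp point. The pads swing forward as they close: fully open they stand 13 mm farther back than shut.
Start: joints at [58.247, 7.471, 85.268, -0, 87.261, -4.893], TCP at [271.07, 535.282, 248.292] pointing down, gripper open.
Joint ranges: [-169.43, 169.43], [-51.17, 129.36], [1.28, 143.12], [-76.62, 256.62], [0, 156.53], [-152.29, 152.29]. Speed limits (degrees/s): [136.94, 136.94, 159.86, 180, 180, 180].

### API

Orientations are given as [roll, pitch, yaw] about the fixed x, y, z axes, in that order (R = Rz(yaw) Ry(pitch) Rx(roll)).
In Python, from bench import sense, snapshot, hand_in, trace, place_of gives the robot as it stands.
- The arm moves only by the shell command python3 -m handwheel 'ROWS' [FORCE]. ROWS is JSON, a list of rows, each a list of 7 numbers: the opening, from -1 (shut) to 1 (fully open), then the shift along the tool's x, y, z in cm, then the turn, a rotation vector about the tool's x, y, z in rad. A call has 1 to 12 rows; each row shifts and turns the commanded pose from where the row before left it, along the tool's axes as they then stand; what a row does not reach is not made up. A row lasts 1/12 s, in which the tool goes at most 41.7 mm and 7.16 degrees, less where a joint would pass 70% of its speed; a pose out of reach is approached as far as the arm can. A call with a gripper value outside its range is refused whole. The fingers move at their own pace and stop on an object; FORCE is the grip in N (left out, the last holds). Time passes only in rows, so rows that do not move let the fingers close. It gives the time, the measured TCP pose, the force, the opening and the grip force at its end, in the units of the state.
- sense(): the state, without advancing time (a new reading comes with each control period).
- snapshot(name): name is "scene" or "top" or "wrist"; returns a dict with "image" (384x512x3 uint8, red, green, blue), "intrinsics" (3x3 intrinsics, pixels), "R" (3x3) and "t" (3): a world point X has camera coordinates R X + t. Camera axes: x right, y down, z forward; pixel columns grow to the right and rows downward; lengths in mm; the calibration is good to about 2 mm. A picture is of the moment at which its call begins. There is no depth.
- hand_in(): hands the job in; it is judged then, once.
Trained networks look in a picture, given as the dict that the camera call returned (one of the last four; its "shot" number tells which), for a name from the list of things; names that differ only in an ending like _2 or _b are one class to them, and where a whole thing is asked for, a point or a joint stands for the part that bears it (a point fixed in the world has none). Each returns a list of dicts, best first, with "conf" (0 to 1); they miss things now and then, are a little off and sometimes report something else, mostly with a low value. They report only what shows in the picture. A call takes as long as a camera call.
- trace(picture, query): "pixels" (384x512 bool, what is visible of it).
- place_of(picture, query): "location" ([x, y, z] in mm, in world coordinates, good to about 4 mm: a listed point, or the origin of a listed thing).
The state is a dict: "time": time; "joint_pos": joint angles; "qd": joint speeds; "joint_efforts": joint torques, N m; "tool_pos": TCP position; "tcp_rot": TCP orientation; "ft_force": force on the tool from outside, world axes, zero at the start; "wrist_torque": the same for the moment, N m; "finger_gap": finger opening in mm; "grip_force": force on a finger pad.
Only numpy, scipy, OpenCV 4.12 (cv2) and the standard library are available. Lean on these libraries where they do the work, as an engineer would, in place of code of your own. Each camera call takes 0.05 s, during which the arm holds its last target. There are 200 camera calls.

## Working session

There is one attempt and no reset: what is moved stays moved. The work goes in short steps, Python scripts to look and compute and a shell command to move; the robot and the scene stay as the last step left them, time stands still between calls to the robot, and variables do not carry over. Pictures are saved under pics/ and viewed, at most 10 in all, crops included, and the job is handed in when it is done.

```bash
mkdir -p pics; cat > h.py <<'E'
import numpy as np,cv2
from bench import sense,snapshot,trace,place_of
def save(p,n): cv2.imwrite('pics/'+n,p['image'][:,:,::-1])
E
python3 - <<'E'
from h import *
s=sense();print({k:np.round(v,2) for k,v in s.items()})
ps={c:snapshot(c) for c in('scene','top')}
cv2.imwrite('pics/a.png',np.vstack([p['image'] for p in ps.values()])[:,:,::-1][:, :])
im=np.hstack([p['image'] for p in ps.values()]);cv2.imwrite('pics/a.png',cv2.resize(im,(800,300))[:,:,::-1])
for c,p in ps.items():
  for q in('lamp','buttons','old_holes','light_bar','thermos_mid','mouse_mid','mug_mid'):
    r=place_of(p,q);print(c,q,[(np.round(d['location']),round(d['conf'],2)) for d in r[:2]])
E
```

```text
{'time': np.float64(0.0), 'joint_pos': array([58.25,  7.51, 85.33,  0.  , 87.26, -4.89]), 'qd': array([ 0.04,  0.04,  0.01, -0.08, -0.04,  0.07]), 'joint_efforts': array([-0.000e+00, -5.694e+01, -5.006e+01, -0.000e+00,  1.000e-02,
       -0.000e+00]), 'tool_pos': array([270.78, 534.83, 247.25]), 'tcp_rot': array([-1.7989e+02, -1.0000e-02,  1.5314e+02]), 'ft_force': array([-0.18, -0.7 , -0.5 ]), 'wrist_torque': array([-0.03,  0.01,  0.08]), 'grip_force': np.float64(0.0), 'finger_gap': np.float64(85.36)}
scene lamp [(array([ 577., -200.,    3.]), 0.98)]
scene buttons [(array([594., -54., 172.]), 0.71)]
scene old_holes [(array([600., -52., 173.]), 0.81)]
scene light_bar [(array([609.,  56., 170.]), 0.57)]
scene thermos_mid [(array([ 526., -498.,  101.]), 0.88)]
scene mouse_mid [(array([432., 421.,  18.]), 0.71)]
scene mug_mid [(array([608., 400.,  45.]), 0.86)]
top lamp [(array([ 576., -199.,   -1.]), 0.94)]
top buttons [(array([596., -55., 172.]), 0.69)]
top old_holes [(array([598., -53., 171.]), 0.86)]
top light_bar [(array([613.,  64., 168.]), 0.69)]
top thermos_mid [(array([ 520., -494.,  101.]), 0.88)]
top mouse_mid [(array([429., 423.,  19.]), 0.64)]
top mug_mid [(array([608., 402.,  45.]), 0.66)]
```

View pics/a.png

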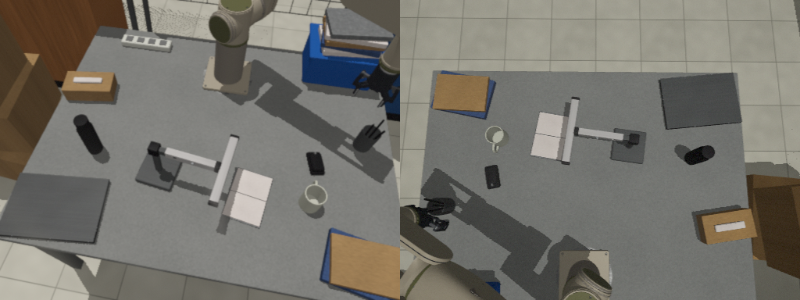

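```bash
python3 -m handwheel '[[1,0,0,0,0,0,0.1235],[1,0,0,0,0,0,0.1235],[1,0,0,0,0,0,0.1235],[1,0,0,0,0,0,0.1235],[1,0,0,0,0,0,0.1235],[1,0,0,0,0,0,0.1235],[1,0,0,0,0,0,0.1235],[1,0,0,0,0,0,0.1235],[1,0,0,0,0,0,0.1235],[1,0,0,0,0,0,0.1235]]' 60
python3 -m handwheel '[[1,-3.2,2.35,0,0,0,0],[1,-3.2,2.35,0,0,0,0],[1,-3.2,2.35,0,0,0,0],[1,-3.2,2.35,0,0,0,0],[1,-3.2,2.35,0,0,0,0],[1,-3.2,2.35,0,0,0,0],[1,-3.2,2.35,0,0,0,0],[1,-3.2,2.35,0,0,0,0],[1,-3.2,2.35,0,0,0,0],[1,-3.2,2.35,0,0,0,0],[1,-3.2,2.35,0,0,0,0],[1,-3.2,2.35,0,0,0,0]]'
python3 -m handwheel '[[1,-3.2,2.35,0,0,0,0],[1,-3.2,2.35,0,0,0,0],[1,-3.2,2.35,0,0,0,0],[1,-3.2,2.35,0,0,0,0],[1,-3.2,2.35,0,0,0,0],[1,0,0,0,0,0,0]]'
python3 - <<'E'
from h import *
p=snapshot('wrist');save(p,'w1.png')
s=sense();print(s['time'],s['tool_pos'],s['tcp_rot'],s['ft_force'])
for c,p in (('w',p),('top',snapshot('top')),('sc',snapshot('scene'))):
  for q in('buttons','old_holes','light_bar','lamp'):
    r=place_of(p,q);print(c,q,[(np.round(d['location'],1),round(d['conf'],2)) for d in r[:1]])
E
```

```text
time: 1.63
tool_pos: [271.1, 535.3, 248.3]
tcp_rot: [-180.0, 0.0, 82.0]
ft_force: [0.4, 0.2, 0.0]
finger_gap: 85.3
grip_force: 0.0
time: 2.63
tool_pos: [500.3, 115.4, 248.6]
tcp_rot: [180.0, -0.0, 82.4]
ft_force: [0.5, 0.4, 1.2]
finger_gap: 85.6
grip_force: 0.0
time: 3.13
tool_pos: [596.7, -63.3, 247.5]
tcp_rot: [180.0, 0.1, 82.1]
ft_force: [0.5, 1.1, 0.2]
finger_gap: 85.8
grip_force: 0.0
3.1833 [595.65908728 -60.46750601 247.48461758] [-1.79957347e+02  3.85736788e-02  8.21226681e+01] [-0.7469059   0.51397821  0.60241504]
w buttons [(array([595.5, -57.4, 172.3]), 0.81)]
w old_holes [(array([598.7, -56. , 173.4]), 0.85)]
w light_bar [(array([609.4,  59.7, 174.5]), 0.98)]
w lamp []
top buttons [(array([598.8, -56.9, 171.4]), 0.73)]
top old_holes [(array([597.7, -53.5, 170. ]), 0.58)]
top light_bar [(array([614.9,  58.1, 166.6]), 0.93)]
top lamp [(array([ 569.8, -201.6,   -1.7]), 0.98)]
sc buttons [(array([596.5, -56.1, 169.2]), 0.69)]
sc old_holes [(array([598.4, -54.1, 171.4]), 0.59)]
sc light_bar [(array([610. ,  60.8, 173.6]), 0.56)]
sc lamp [(array([ 578.2, -204. ,    4.4]), 0.88)]
```

View pics/w1.png

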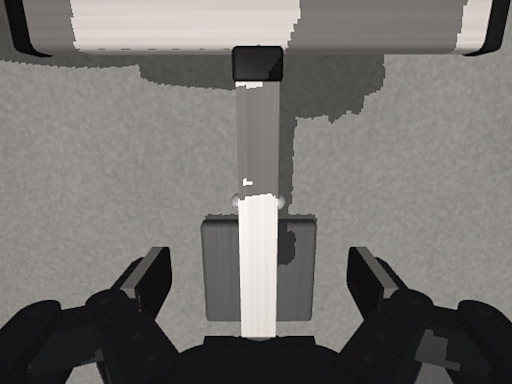

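The wrist picture shows the buttons as small bright domes at (236,202) and (281,202). The sleeve's centreline runs from about (257.5,90) to (258,330), and the light bar is at the top.

```bash
python3 - <<'E'
from h import *
p=snapshot('wrist');K,R,t=(np.array(p[k]) for k in('intrinsics','R','t'));C=-R.T@t
def hit(u,v,z):
  d=R.T@np.linalg.solve(K,[u,v,1]);return C+d*(z-C[2])/d[2]
a,b=hit(236,202,170),hit(281,202,170);m=(a+b)/2;print(a,b,np.linalg.norm(a-b),m)
c=hit(257.5,95,185),hit(258,330,185);d=c[0]-c[1];ang=np.degrees(np.arctan2(d[1],d[0]));print(c,ang)
s=sense();print(s['time'],s['tool_pos'],s['tcp_rot'])
y=np.radians(s['tcp_rot'][2]);e=m-np.array(s['tool_pos']);print('tool x,y cm',(e[0]*np.cos(y)+e[1]*np.sin(y))/10,(e[0]*np.sin(y)-e[1]*np.cos(y))/10)
E
```

```text
[580.49597641 -46.58670391 170.        ] [612.59637642 -50.87691793 170.        ] 32.38582431812403 [596.54617642 -48.73181092 170.        ]
(array([605.55882789,  22.92375867, 185.        ]), array([ 583.21519659, -145.4715113 ,  185.        ])) 82.44182256493787
3.9333 [594.89937306 -56.75042787 248.35823403] [1.79994097e+02 2.22836325e-04 8.23922955e+01]
tool x,y cm 0.8166054820355433 0.05707256676900339
```

The arm was still settling during that picture, so I'll redo the measurement from a fresh one.

```bash
python3 - <<'E'
from h import *
s=sense();p=snapshot('wrist');K,R,t=(np.array(p[k]) for k in('intrinsics','R','t'))
cv2.imwrite('pics/w2.png',cv2.resize(p['image'][150:250,210:310],(800,800)[:2],interpolation=cv2.INTER_CUBIC)[100:700,:,::-1])
np.savez('cam.npz',K=K,R=R,t=t);print(s['time'],s['tool_pos'],s['tcp_rot'],place_of(p,'buttons')[0]['location'],place_of(p,'old_holes')[0]['location'])
E
```

```text
3.9333 [594.89937306 -56.75042787 248.35823403] [1.79994097e+02 2.22836325e-04 8.23922955e+01] [599.0, -56.8, 169.4] [599.4, -54.4, 169.5]
```

View pics/w2.png

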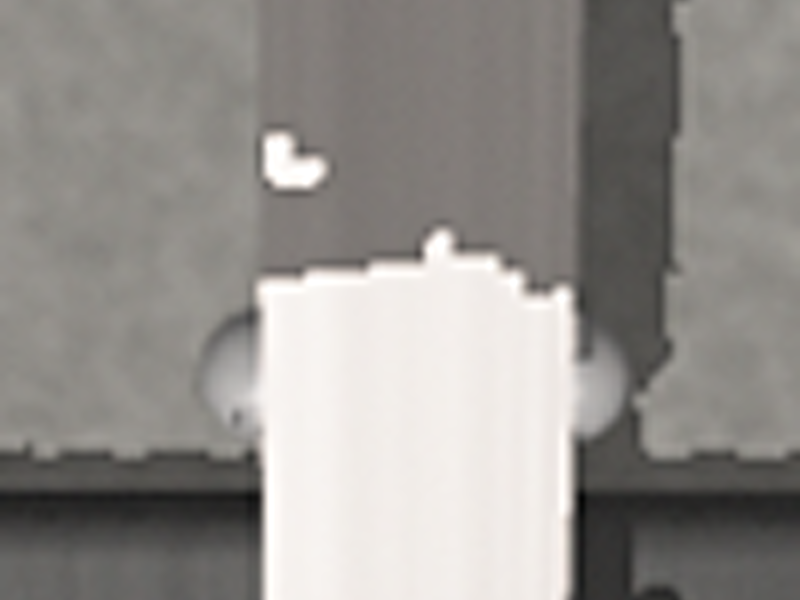

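The crop shows the domes spanning columns 197–632, with their centre at row 378. In full-image pixels that is u 234.6 and 289, v about 209.7.

```bash
python3 - <<'E'
import numpy as np
z=np.load('cam.npz');K,R,t=z['K'],z['R'],z['t'];C=-R.T@t
def hit(u,v,z):
  d=R.T@np.linalg.solve(K,[u,v,1]);return C+d*(z-C[2])/d[2]
a,b=hit(234.6,209.7,170),hit(289,209.7,170);m=(a+b)/2;print(np.linalg.norm(a-b),m)
y=np.radians(82.39);e=m-np.array([594.9,-56.75,248.36]);print('tool x,y cm',(e[0]*np.cos(y)+e[1]*np.sin(y))/10,(e[0]*np.sin(y)-e[1]*np.cos(y))/10)
E
```

```text
39.443199582972895 [598.14461746 -54.91546215 170.        ]
tool x,y cm 0.22480627525310082 0.2973093584301987
```

```bash
python3 -m handwheel '[[1,0.22,0.3,1,0,0,0],[1,0,0,2,0,0,0],[1,0,0,2,0,0,0],[1,0,0,2,0,0,0],[1,0,0,1,0,0,0],[1,0,0,0,0,0,0],[1,0,0,0,0,0,0],[1,0,0,0,0,0,0]]' 40
python3 -m handwheel '[[0.2,0,0,0,0,0,0],[-0.2,0,0,0,0,0,0],[-0.2,0,0,0,0,0,0],[-0.2,0,0,0,0,0,0]]' 40
```

```text
time: 4.75
tool_pos: [599.0, -55.2, 169.6]
tcp_rot: [179.9, 0.0, 82.4]
ft_force: [-0.4, 0.3, 0.5]
finger_gap: 85.5
grip_force: 0.0
time: 5.08
tool_pos: [598.5, -55.1, 169.0]
tcp_rot: [179.9, 0.0, 82.4]
ft_force: [-1.5, -0.9, 0.3]
finger_gap: 39.1
grip_force: 0.6
```

```bash
python3 -m handwheel '[[-1,0,0,0,0,0,0],[-1,0,0,0,0,0,0],[-1,0,0,0,0,0,0],[-1,0,0,0,0,0,0],[-1,0,0,0,0,0,0],[-1,0,0,0,0,0,0]]' 50
python3 - <<'E'
from h import *
print({c:[np.round(d['location'],1) for d in place_of(snapshot('wrist'),c)[:1]] for c in('buttons','old_holes')})
E
```

```text
time: 5.58
tool_pos: [597.1, -55.0, 169.1]
tcp_rot: [-179.9, 0.0, 82.4]
ft_force: [-9.4, 1.1, 9.1]
finger_gap: 25.0
grip_force: 51.5
{'buttons': [array([597.1, -58.5, 167. ])], 'old_holes': [array([598.9, -53.8, 171.8])]}
```

```bash
python3 -m handwheel '[[-1,0,-0.12,-0.08,0,0,0],[-1,0,0,0,0,0,0],[-1,0,0,0,0,0,0]]' 50
python3 -m handwheel '[[-1,0.1,0,0,0,0,0],[-1,0.1,0,0,0,0,0],[-1,0.1,0,0,0,0,0],[-1,0.1,0,0,0,0,0]]' 50
```

```text
time: 6.03
tool_pos: [597.1, -55.0, 169.1]
tcp_rot: [180.0, 0.0, 82.4]
ft_force: [0.6, -0.1, -0.2]
finger_gap: 25.3
grip_force: 50.8
time: 6.37
tool_pos: [597.4, -52.3, 169.1]
tcp_rot: [-180.0, 0.1, 82.3]
ft_force: [-1.0, -9.7, -0.3]
finger_gap: 25.3
grip_force: 50.6
```

Moving 2.7 mm at 9.7 N, as expected for the first stretch.

```bash
python3 -m handwheel '[[-1,0.1,0,0,0,0,0],[-1,0.1,0,0,0,0,0],[-1,0.1,0,0,0,0,0],[-1,0.1,0,0,0,0,0]]' 50
python3 -m handwheel '[[-1,0.1,0,0,0,0,0],[-1,0.1,0,0,0,0,0],[-1,0.1,0,0,0,0,0],[-1,0.1,0,0,0,0,0],[-1,0.1,0,0,0,0,0],[-1,0.1,0,0,0,0,0]]' 50
```

```text
time: 6.7
tool_pos: [597.8, -48.9, 169.1]
tcp_rot: [-180.0, 0.1, 82.3]
ft_force: [0.5, -6.7, -0.1]
finger_gap: 25.6
grip_force: 50.5
time: 7.2
tool_pos: [598.8, -42.0, 169.1]
tcp_rot: [180.0, 0.1, 82.3]
ft_force: [0.6, -6.0, -0.3]
finger_gap: 25.2
grip_force: 50.4
```

```bash
python3 -m handwheel '[[-1,0.2,0,0,0,0,0],[-1,0.2,0,0,0,0,0],[-1,0.2,0,0,0,0,0],[-1,0.2,0,0,0,0,0],[-1,0.2,0,0,0,0,0],[-1,0.2,0,0,0,0,0],[-1,0.2,0,0,0,0,0],[-1,0.2,0,0,0,0,0],[-1,0.2,0,0,0,0,0],[-1,0.2,0,0,0,0,0],[-1,0.2,0,0,0,0,0],[-1,0.2,0,0,0,0,0]]' 30
python3 - <<'E'
from h import *
p=snapshot('wrist');save(p,'w3.png')
print({c:[np.round(d['location'],1) for d in place_of(p,c)[:1]] for c in('old_holes','light_bar')},sense()['tool_pos'],sense()['ft_force'])
E
```

```text
time: 8.2
tool_pos: [602.1, -18.2, 169.1]
tcp_rot: [180.0, 0.1, 82.3]
ft_force: [2.0, -5.4, 0.1]
finger_gap: 25.2
grip_force: 50.4
{'old_holes': [array([607.8, -18.4, 171. ])], 'light_bar': []} [602.15327595 -17.66116648 169.12701996] [ 1.85405668 -4.08099732 -0.23227736]
```

View pics/w3.png

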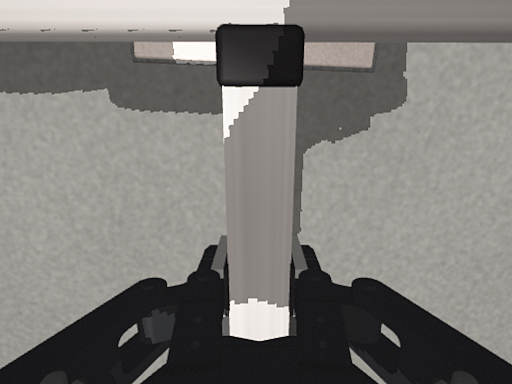

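Slid about 37.5 mm; the view shows the pads holding the sleeve and the notebook beyond it. Now I'll approach 44 mm, then feel for the click.

```bash
python3 -m handwheel '[[-1,0.1,0,0,0,0,0],[-1,0.1,0,0,0,0,0],[-1,0.1,0,0,0,0,0],[-1,0.1,0,0,0,0,0],[-1,0.1,0,0,0,0,0],[-1,0.1,0,0,0,0,0]]' 30
```

```text
time: 8.85
tool_pos: [602.9, -12.0, 169.1]
tcp_rot: [180.0, 0.1, 82.4]
ft_force: [1.3, -5.5, -0.8]
finger_gap: 25.3
grip_force: 50.3
```

```bash
python3 -m handwheel '[[-1,0.05,0,0,0,0,0],[-1,0.05,0,0,0,0,0],[-1,0.05,0,0,0,0,0]]'
```

```text
time: 9.1
tool_pos: [603.1, -10.5, 169.1]
tcp_rot: [180.0, 0.0, 82.4]
ft_force: [1.5, -4.7, -0.9]
finger_gap: 25.5
grip_force: 50.3
```

```bash
python3 -m handwheel '[[-1,0.05,0,0,0,0,0],[-1,0.05,0,0,0,0,0],[-1,0.05,0,0,0,0,0]]'
```

```text
time: 9.35
tool_pos: [603.3, -9.0, 169.1]
tcp_rot: [180.0, 0.0, 82.4]
ft_force: [2.5, -6.3, -0.4]
finger_gap: 25.1
grip_force: 50.3
```

```bash
python3 -m handwheel '[[-1,0.05,0,0,0,0,0],[-1,0.05,0,0,0,0,0],[-1,0.05,0,0,0,0,0]]'|sed -n '1,2p;4p'
```

```text
time: 9.6
tool_pos: [603.5, -7.6, 169.1]
ft_force: [2.1, -5.4, -0.4]
```

```bash
python3 -m handwheel '[[-1,0.05,0,0,0,0,0],[-1,0.05,0,0,0,0,0],[-1,0.05,0,0,0,0,0]]'|sed -n '1,2p;4p'
```

```text
time: 9.85
tool_pos: [603.7, -6.1, 169.1]
ft_force: [2.7, -4.9, -1.3]
```

```bash
python3 -m handwheel '[[-1,0.05,0,0,0,0,0],[-1,0.05,0,0,0,0,0],[-1,0.05,0,0,0,0,0]]'|sed -n '1,2p;4p'
```

```text
time: 10.1
tool_pos: [603.9, -4.6, 169.1]
ft_force: [1.3, -5.5, -0.2]
```

```bash
python3 -m handwheel '[[-1,0.05,0,0,0,0,0],[-1,0.05,0,0,0,0,0],[-1,0.05,0,0,0,0,0]]'|sed -n '1,2p;4p'
```

```text
time: 10.35
tool_pos: [604.2, -3.1, 169.1]
ft_force: [1.5, -5.7, -0.5]
```

```bash
python3 -m handwheel '[[-1,0.05,0,0,0,0,0],[-1,0.05,0,0,0,0,0],[-1,0.05,0,0,0,0,0]]'|sed -n '1,2p;4p'
```

```text
time: 10.6
tool_pos: [604.4, -1.6, 169.1]
ft_force: [2.7, -6.0, -0.1]
```

```bash
python3 -m handwheel '[[-1,0.05,0,0,0,0,0],[-1,0.05,0,0,0,0,0],[-1,0.05,0,0,0,0,0]]'|sed -n '1,2p;4p'
```

```text
time: 10.85
tool_pos: [604.5, -0.1, 169.1]
ft_force: [2.7, -5.8, -0.8]
```

```bash
python3 -m handwheel '[[-1,0.05,0,0,0,0,0],[-1,0.05,0,0,0,0,0],[-1,0.05,0,0,0,0,0]]'|sed -n '1,2p;4p'
```

```text
time: 11.1
tool_pos: [604.7, 1.4, 169.1]
ft_force: [2.0, -6.5, -1.0]
```

```bash
python3 -m handwheel '[[-1,0.05,0,0,0,0,0],[-1,0.05,0,0,0,0,0],[-1,0.05,0,0,0,0,0]]'|sed -n '1,2p;4p'
```

```text
time: 11.35
tool_pos: [605.0, 2.9, 169.1]
ft_force: [1.2, -5.4, -1.7]
```

```bash
python3 -m handwheel '[[-1,0.05,0,0,0,0,0],[-1,0.05,0,0,0,0,0],[-1,0.05,0,0,0,0,0]]'|sed -n '1,2p;4p'
```

```text
time: 11.6
tool_pos: [605.1, 4.4, 169.1]
ft_force: [1.9, -5.5, -1.1]
```

```bash
python3 -m handwheel '[[-1,0.05,0,0,0,0,0],[-1,0.05,0,0,0,0,0],[-1,0.05,0,0,0,0,0]]'|sed -n '1,2p;4p'
```

```text
time: 11.85
tool_pos: [605.4, 5.9, 169.1]
ft_force: [2.6, -5.3, -0.3]
```

```bash
python3 -m handwheel '[[-1,0.05,0,0,0,0,0],[-1,0.05,0,0,0,0,0],[-1,0.05,0,0,0,0,0]]'|sed -n '1,2p;4p'
```

```text
time: 12.1
tool_pos: [605.6, 7.9, 169.1]
ft_force: [3.9, -3.5, -1.6]
```

The force dropped, so this may be the click. I'll continue in finer steps.

```bash
python3 -m handwheel '[[-1,0.03,0,0,0,0,0],[-1,0.03,0,0,0,0,0]]'|sed -n '1,2p;4p'
```

```text
time: 12.27
tool_pos: [605.8, 9.1, 169.2]
ft_force: [4.7, -0.9, -2.4]
```

```bash
python3 -m handwheel '[[-1,0.03,0,0,0,0,0],[-1,0.03,0,0,0,0,0]]'|sed -n '1,2p;4p'
```

```text
time: 12.43
tool_pos: [605.9, 9.8, 169.1]
ft_force: [5.0, -0.2, -2.1]
```

```bash
python3 -m handwheel '[[-1,0.03,0,0,0,0,0],[-1,0.03,0,0,0,0,0]]'|sed -n '1,2p;4p'
```

```text
time: 12.6
tool_pos: [606.0, 10.3, 169.2]
ft_force: [6.3, -0.7, -1.7]
```

```bash
python3 -m handwheel '[[-1,0.03,0,0,0,0,0],[-1,0.03,0,0,0,0,0]]'|sed -n '1,2p;4p'
```

```text
time: 12.77
tool_pos: [606.1, 11.1, 169.1]
ft_force: [5.5, -0.2, -2.2]
```

```bash
python3 -m handwheel '[[-1,0.03,0,0,0,0,0],[-1,0.03,0,0,0,0,0]]'|sed -n '1,2p;4p'
```

```text
time: 12.93
tool_pos: [606.1, 11.3, 169.1]
ft_force: [6.0, -2.6, -1.4]
```

Resistance is starting to rise. One more small step to confirm, then I'll look.

```bash
python3 -m handwheel '[[-1,0.03,0,0,0,0,0],[-1,0.03,0,0,0,0,0]]'|sed -n '1,2p;4p'
python3 - <<'E'
from h import *
p=snapshot('scene');K,R,t=(np.array(p[k]) for k in('intrinsics','R','t'))
x=K@(R@np.array([598,-55,170])+t);u,v=(x[:2]/x[2]).astype(int);print(u,v)
q=snapshot('top');K,R,t=(np.array(q[k]) for k in('intrinsics','R','t'))
x=K@(R@np.array([598,-55,170])+t);u2,v2=(x[:2]/x[2]).astype(int)
f=lambda p,u,v:cv2.resize(p['image'][v-30:v+30,u-40:u+40],(400,300),interpolation=cv2.INTER_CUBIC)
cv2.imwrite('pics/b.png',np.hstack([f(p,u,v),f(q,u2,v2)])[:,:,::-1])
E
```

```text
time: 13.1
tool_pos: [606.1, 11.6, 169.1]
ft_force: [4.9, -2.6, -1.3]
247 205
```

View pics/b.png

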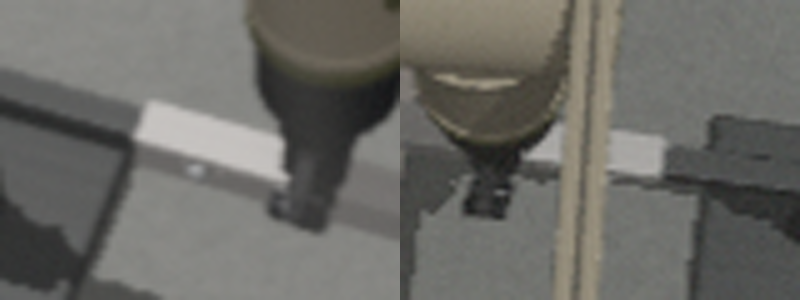

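The scene crop shows a bright dome at (197,170), so one button is out through the new hole. One more gentle step should tell whether it's locked.

```bash
python3 -m handwheel '[[-1,0.03,0,0,0,0,0],[-1,0.03,0,0,0,0,0],[-1,0,0,0,0,0,0]]'|sed -n '1,2p;4p'
```

```text
time: 13.45
tool_pos: [606.2, 12.3, 169.1]
ft_force: [4.9, -3.4, -1.0]
```

```bash
python3 -m handwheel '[[-1,0.03,0,0,0,0,0],[-1,0.03,0,0,0,0,0],[-1,0,0,0,0,0,0]]'|sed -n '1,2p;4p'
```

```text
time: 13.7
tool_pos: [606.3, 12.5, 169.2]
ft_force: [3.6, -4.7, -2.3]
```

```bash
python3 -m handwheel '[[-1,0.03,0,0,0,0,0],[-1,0.03,0,0,0,0,0],[-1,0,0,0,0,0,0]]'|sed -n '1,2p;4p'
```

```text
time: 13.95
tool_pos: [606.3, 12.6, 169.1]
ft_force: [3.8, -6.3, -1.9]
```

```bash
python3 -m handwheel '[[-1,0.03,0,0,0,0,0],[-1,0.03,0,0,0,0,0],[-1,0,0,0,0,0,0]]'|sed -n '1,2p;4p'
```

```text
time: 14.2
tool_pos: [606.3, 12.7, 169.1]
ft_force: [3.4, -8.9, -1.8]
```

It's locked, with force rising and no motion. I'll relieve the load, then look at both buttons before letting go.

```bash
python3 -m handwheel '[[-1,-0.1,0.05,0,0,0,0],[-1,-0.1,0,0,0,0,0],[-1,0,0,0,0,0,0],[-1,0,0,0,0,0,0]]'
python3 -m handwheel '[[0.3,0,0,0,0,0,0],[1,0,0,0,0,0,0],[1,0,0,0,0,0,0],[1,0,0,0,0,0,0],[1,0,0,0,0,0,0],[1,0,0,0,0,0,0]]'
```

```text
time: 14.53
tool_pos: [606.3, 12.3, 169.1]
tcp_rot: [-180.0, -0.0, 82.4]
ft_force: [1.1, -0.3, 1.4]
finger_gap: 25.2
grip_force: 50.5
time: 15.03
tool_pos: [606.4, 11.9, 169.1]
tcp_rot: [180.0, -0.0, 82.4]
ft_force: [-0.5, 0.3, 0.3]
finger_gap: 85.3
grip_force: 0.0
```

```bash
python3 -m handwheel '[[1,0,0,-2,0,0,0],[1,0,0,-2,0,0,0],[1,0,0,-2,0,0,0],[1,0,0,-2,0,0,0],[1,-2,0,0,0,0,0],[1,-2.5,0,0,0,0,0],[1,-2.3,0,0,0,0,0],[1,0,0,0,0,0,0],[1,0,0,0,0,0,0],[1,0,0,0,0,0,0],[1,0,0,0,0,0,0]]'
python3 - <<'E'
from h import *
p=snapshot('wrist')
a=cv2.resize(p['image'][150:250,210:310],(600,600),interpolation=cv2.INTER_CUBIC)
cv2.imwrite('pics/w4.png',a[:,:,::-1])
print({c:[np.round(d['location'],1) for d in place_of(p,c)[:1]] for c in('buttons','old_holes','light_bar')})
E
```

```text
time: 15.95
tool_pos: [597.5, -54.7, 249.0]
tcp_rot: [-180.0, -0.0, 82.4]
ft_force: [-0.6, -0.7, -0.6]
finger_gap: 85.5
grip_force: 0.0
{'buttons': [array([596.5, -58.2, 169.1])], 'old_holes': [array([609.5,  13.3, 169.2])], 'light_bar': []}
```

View pics/w4.png

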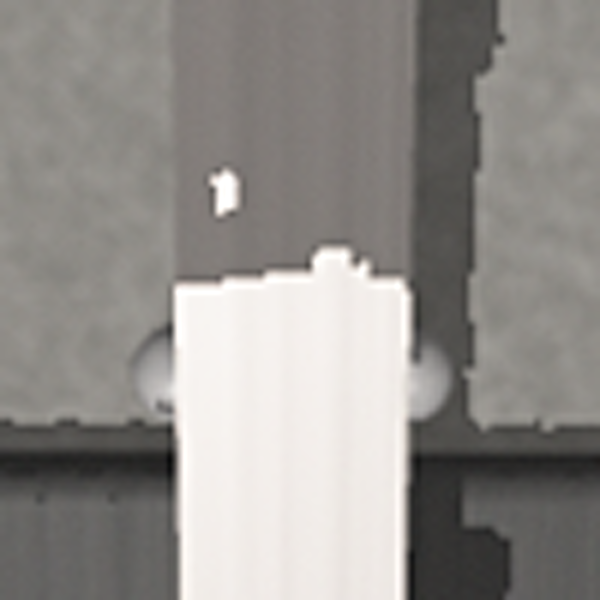

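Both domes stand out fully: they span columns 130–455, or 54 px, the same as at the start (39 mm). The sleeve is locked and the arm is clear.

```bash
python3 -c "from bench import hand_in;print(hand_in())"
```

```text
the job is handed in; nothing more can be done
None
```

The boom is out about 67 mm with both buttons fully through the next pair of holes, the gripper let go and clear, force readings below about 12 N while sliding and about 10 N on the locked buttons, nothing else on the desk touched, and the job handed in at about 16 s.

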